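# Load a slide cassette into the autoloader

## Robot

A 6-joint arm with a two-finger parallel gripper is mounted at the origin on the work surface. World frame = base frame: x ahead of the robot, y to its left, z up, the work surface at z = 0. Lengths are in m, angles in degrees, forces in N, time in s.
With the tool pointing down it reaches from about 0.4 to 0.825 m from the base axis. Payload 7 kg.
Tool frame: the origin (TCP) lies on the centre line of the jaws, within the pads' length; the fingertips stand 8 mm ahead of it and the grasp point (between the pads) lies 11 mm behind it; z points along the fingers, y is the line along which they close (so a half turn about z gives the same grasp; the last joint's range is limited). The gripper opens to 88 mm and grips with 3 to 60 N. Pads are 19 mm wide; open, the fingers measure 130 mm over their backs; the gripper's body (78 mm by 193 mm) begins 47 mm behind the grasp point.
Start: joints at [84.803, 20.546, 0.682, 0, -70.136, -16.507], TCP at [0.25, 0.627, 0.235] pointing down, gripper open.
Joint ranges: [-176.03, 176.03], [-82.01, 121.73], [-58.28, 71.71], [-173.87, 95.51], [-174.79, -0.11], [-173.66, 173.66]. Speed limits (degrees/s): [136.94, 136.94, 172.46, 180, 180, 180].

## Interface

Orientations are given as [roll, pitch, yaw] about the fixed x, y, z axes, in that order (R = Rz(yaw) Ry(pitch) Rx(roll)).
In Python, from plant import ctrl, vision gives the robot as it stands. The module is installed in compiled form; this text tells all that it offers.
- The arm moves only by the tool move_arm, never from a script. Its argument "moves" is one flat list of numbers, 7 for each row, row after row: the finger opening in cm, from 0 to 8.76, then the shift along the tool's x, y, z in cm, then the turn, a rotation vector about the tool's x, y, z in rad. A call has 1 to 8 rows; each row shifts and turns the commanded pose from where the row before left it, along the tool's axes as they then stand; what a row does not reach is not made up. A row lasts 1/10 s, in which the tool goes at most 50 mm and 8.59 degrees, less where a joint would pass 70% of its speed; a pose out of reach is approached as far as the arm can. A call with a gripper value outside its range is refused whole. The fingers move at their own pace and stop on an object; the grip force is fixed at half the most. Time passes only in rows, so rows that do not move let the fingers close. It gives the time, the measured TCP pose, the force, the opening and the grip force at its end, in the units of the state.
- ctrl.get_obs(): the state, without advancing time (a new reading comes with each control period).
- vision.snapshot(name): name is "scene" or "side" or "wrist"; returns (picture, depth): 400x640x3 uint8, red, green, blue; 400x640 float32, m along the optical axis (not along the pixel's ray), 0 where there is no reading.
- vision.camera_model(name): a dict with "vertical_fov" (degrees; the focal length in pixels is half the picture's height over the tangent of half this angle, whatever the lens; pixels are square), "cx", "cy" (the principal point, pixels), "cam_to_world" (4x4, takes a point from camera to world coordinates). Camera axes: x right, y down, z forward; pixel columns grow to the right and rows downward; lengths in m; the calibration is good to about 2 mm. The wrist camera is an equidistant fisheye: a pixel r from the principal point sees the ray r / f radians off the axis. A picture is of the moment at which its call begins: read the wrist's pose just before it. camera_model takes no time and is no camera call; for the wrist camera it gives the pose at the moment of the call.
- ctrl.close_job(): hands the job in; it is judged then, once.
The state is a dict: "clock": time; "joint_pos": joint angles; "qvel": joint speeds; "tau": joint torques, N m; "tool_pos": TCP position; "orientation": TCP orientation; "force": force on the tool from outside, world axes, zero at the start; "moment": the same for the moment, N m; "opening": finger opening in m; "gripper_force": force on a finger pad.
Only numpy, scipy, OpenCV 4.12 (cv2) and the standard library are available. Lean on these libraries where they do the work, as an engineer would, in place of code of your own. Each camera call takes 0.05 s, during which the arm holds its last target. There are 200 camera calls.

## Task

Lift the blue cassette of slides onto the open foot of the autoloader's ramp, orange end leading uphill, and push it up between the rails, gently, until it bears on the sprung stop at the top and the red catch has snapped down behind its orange end wall; then let go and leave it there, caught and resting against the stop. Feel for the stop and do not ram it, never tip the cassette (the slides would fall out), and leave everything else on the bench where it is.

Things in the scene. Friction and masses are not known exactly. Their poses are not given: they have to be found in the camera images.
- loader: Slide autoloader fixed to the bench: grey ramp, two low dark rails, off-white housing (165 mm tall, face at x = 343 mm). Origin: on the bench, mid foot edge of the ramp; x = horizontal, uphill; z up. Ramp surface: 12 mm above the bench at x 0, rising at 9 degrees (0.157 rad), 345 mm long, 100 mm wide; its lowest 85 mm are open. A cassette slides up it with 1 to 3 N.
- rails_mouth (a point): On the ramp's surface, midway between the rails, 112 mm up the slope from the foot edge, where the straight rails begin (6 mm tall, 6 mm thick, 56 mm apart inside, up to the housing). Flared ends guide into them from 85 mm up the slope, about 80 mm apart there.
- stop_range (a point): On the ramp's surface, 265 mm up the slope. The top stop, a dark block clamped on the rails, has its sprung black pad's free face somewhere within 15 mm either side of here: not measured, feel for it. The pad (40 mm wide, 4 to 24 mm above the ramp) gives way 14 mm: 1 N at touch, 1 N more per mm, then it is solid. More than 22 N on it harms it.
- cassette_mid (a point): Centre of the blue cassette full of upright slides, 19 mm above its underside; x to its orange end, z up. 100 mm long (x), 52 mm wide (y), 0.15 to 0.25 kg. Flat sides 34 mm tall, flat end walls 38 mm tall. Behind the 5 mm thick orange wall is an empty 15 mm pocket for the catch. The blue rear wall is the one to push. The grey cassette is another thing.
- cassette_front (a point): Middle of the outer face of the cassette's orange end wall, 50 mm ahead of its centre, same axes. The wall lifts the red sprung catch on the stop block (hook 31 mm above the ramp, just downhill of the pad; adds 1 to 3 N); it snaps down behind the wall when the pad is pressed in 6 to 7 mm, a total push of 8 to 11.5 N, and then by itself keeps the cassette on the pad with 4 to 5 N.
- empty_cassette: empty grey slide cassette, same shape as the blue one (100 x 52 x 38 mm); origin under its centre; to be left alone
- reagent: capped amber bottle, 62 mm wide, 150 mm tall; origin under its centre; to be left alone
- oil: small amber immersion-oil bottle, 28 mm wide, 55 mm tall; origin under its centre; to be left alone
- tipbox: grey pipette-tip box with a light-blue lid, 124 x 84 x 62 mm; origin under its centre; to be left alone
- dishes: stack of three culture dishes, 90 mm wide, 45 mm tall; origin under its centre; to be left alone
- timer: yellow bench timer, 70 x 64 x 18 mm; origin under its centre; to be left alone
- slidebox: flat black slide box, 100 x 86 x 30 mm; origin under its centre; to be left alone
Mind the look-alikes: they are no part of the job. What is shaped like the part that bears cassette_mid but green or yellow is not meant.

How it is judged:
By the outcome, as a careful person would: the job done as asked, in the order asked, and still so for the second after the job is handed in, with the robot touching nothing.
It also fails if it takes over 72 s, if anything falls off the work surface, if the arm or the gripper's body presses on something with over 40 N, if the wrist force passes 120 N, or if a joint passes its speed limit or range.

## Working session

There is one attempt and no reset: what is moved stays moved. The work goes in short steps, Python scripts to look and compute and a tool call to move; the robot and the scene stay as the last step left them, time stands still between calls to the robot, and variables do not carry over. Pictures are saved under pics/ and viewed, at most 10 in all, crops included, and the job is handed in when it is done.

Besides the shell and the picture viewer there is one more tool, called after "Call:" in YAML: its name, and indented under it one key for each argument. move_arm: Moves the arm, as the interface text tells. Its arguments: {"type":"object","properties":{"moves":{"type":"array"}},"required":["moves"]}

```bash
mkdir -p pics; cat > h.py <<'E'
import numpy as np, cv2
from plant import ctrl, vision
def snap(n):
    m=vision.camera_model(n); p,d=vision.snapshot(n); return p,d,m
def f(m): return 200/np.tan(np.radians(m["vertical_fov"]/2))
def pts(d,m):
    v,u=np.mgrid[0:400,0:640]; F=f(m)
    P=np.stack([(u-m["cx"])/F*d,(v-m["cy"])/F*d,d,np.ones_like(d)],-1)
    return (P@np.array(m["cam_to_world"]).T)[...,:3]
E
python3 - <<'E'
from h import *
for n in("scene","side"):
    p,d,m=snap(n); np.savez(n+".npz",p=p,d=d)
    cv2.imwrite(f"pics/{n}0.png",p[...,::-1]); print(n,m)
o=ctrl.get_obs();print(o)
E
```

```text
scene {'vertical_fov': 52.37357149554346, 'cx': 320.66822016410987, 'cy': 198.28162635232727, 'cam_to_world': array([[ 0.83830496,  0.30973167, -0.44867705,  0.95992436],
       [ 0.54487847, -0.44763274,  0.70903624, -0.59437539],
       [ 0.01876844, -0.83886305, -0.54401886,  0.63002916],
       [ 0.        ,  0.        ,  0.        ,  1.        ]])}
side {'vertical_fov': 52.45188018627353, 'cx': 321.781186405683, 'cy': 194.8345031109469, 'cam_to_world': array([[ 0.86176853, -0.29831745,  0.41031903,  0.06238918],
       [-0.50723618, -0.5196932 ,  0.68748122, -0.6472137 ],
       [ 0.00815236, -0.80057834, -0.59917265,  0.7270274 ],
       [ 0.        ,  0.        ,  0.        ,  1.        ]])}
{'clock': 0.1, 'joint_pos': array([ 8.48045774e+01,  2.05858316e+01,  6.38235769e-01, -1.51083677e-02,
       -7.01360035e+01, -1.65050674e+01]), 'qvel': array([ 0.00111959, -0.0184152 ,  0.09719252, -0.07280165, -0.09730737,
        0.01495009]), 'tau': array([-1.31422610e-03, -5.84162700e+01,  2.93751615e+01,  7.01537937e+00,
        1.01529653e-02, -5.36487744e-05]), 'tool_pos': array([0.24948649, 0.62674097, 0.23373558]), 'orientation': array([ 1.79915810e+02, -1.01340034e-02, -2.17056265e+01]), 'force': array([-0.61510318, -0.18854015,  0.64149443]), 'moment': array([-0.00918312, -0.06137726,  0.01312405]), 'gripper_force': 0.0, 'opening': 0.08784764677609148}
```

View pics/scene0.png

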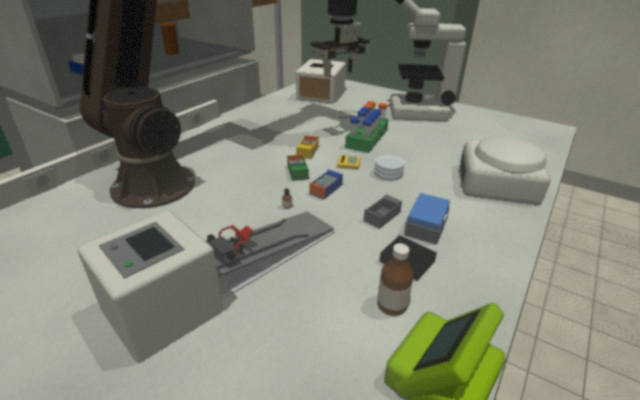

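View pics/side0.png

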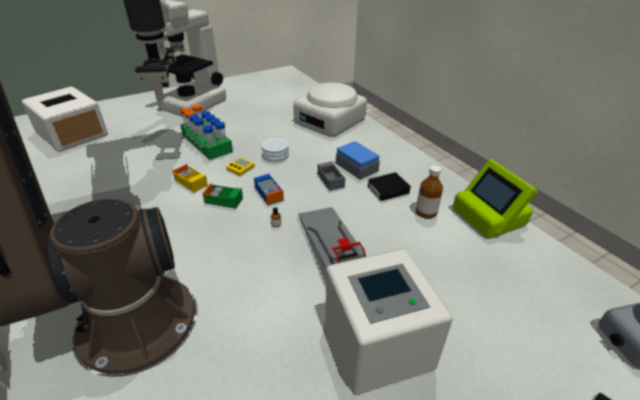

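The scene view shows the blue cassette at (326,183), with its orange end at the lower left. The ramp foot is near (315,222). In the side view the cassette is at (268,188) and the foot at (318,213). Next I'll measure them with depth.

```bash
cat > m.py <<'E'
from h import *
for n in("scene","side"):
    z=np.load(n+".npz");p=z["p"];d=z["d"];m=vision.camera_model(n);P=pts(d,m)
    print("==",n)
    hsv=cv2.cvtColor(p,cv2.COLOR_RGB2HSV);ok=d>0
    reg=np.zeros((400,640),bool)
    if n=="scene": reg[165:200,304:348]=1
    else: reg[170:206,248:290]=1
    H,S,V=[hsv[...,i].astype(int) for i in range(3)]
    blue=reg&ok&(H>100)&(H<130)&(S>90); org=reg&ok&((H<14)|(H>174))&(S>120)
    tall=reg&ok&(P[...,2]>.012)&(P[...,2]<.06)
    for k,M in(("blue",blue),("org",org),("tall",tall)):
        q=P[M];print(k,len(q),q.mean(0).round(4),np.percentile(q[:,2],[5,50,95]).round(4))
    q=P[tall][:,:2];r=cv2.minAreaRect((q*1000).astype(np.float32));print(r)
    # ramp: grey-ish planar region between bench and rails
    ramp=np.zeros((400,640),np.uint8)
    if n=="scene": ramp[205:295,205:340]=1
    else: ramp[200:265,290:365]=1
    Q=P[(ramp>0)&ok&(S<60)&(V<150)&(P[...,2]>.008)&(P[...,2]<.06)]
    best=0;rng=np.random.default_rng(0)
    for i in range(500):
        a=Q[rng.choice(len(Q),3,False)];nn=np.cross(a[1]-a[0],a[2]-a[0]);L=np.linalg.norm(nn)
        if L<1e-5: continue
        nn/=L; nn*=np.sign(nn[2])
        if nn[2]<.97 or nn[2]>.995: continue
        I=abs((Q-a[0])@nn)<.0015
        if I.sum()>best: best=I.sum();B=I
    R=Q[B];c=R.mean(0);nn=np.linalg.svd(R-c)[2][2];nn*=np.sign(nn[2])
    print("ramp",len(Q),best,c,"tilt",np.degrees(np.arccos(nn[2])),"uphill yaw",np.degrees(np.arctan2(-nn[1],-nn[0])))
    r=cv2.minAreaRect((R[:,:2]*1000).astype(np.float32));print(r,cv2.boxPoints(r))
    bz=P[ok&(V>150)&(S<40)&(abs(P[...,2])<.01)][:,2];print("bench z",np.median(bz))
E
python3 m.py
```

```text
== scene
blue 102 [0.4396 0.3001 0.0342] [0.021  0.0375 0.0404]
org 128 [0.4291 0.2243 0.0261] [0.0118 0.0273 0.0392]
tall 630 [0.4234 0.2718 0.0292] [0.0138 0.0304 0.0393]
((392.201171875, 305.23468017578125), (126.80108642578125, 197.77670288085938), 21.388742446899414)
ramp 2917 1800 [ 0.48173915 -0.00306734  0.03353774] tilt 8.950263448800849 uphill yaw -103.49548617612543
((444.82879638671875, -17.8382568359375), (307.2897644042969, 154.4629364013672), 77.60549926757812) [[ 336.4188  -151.32503]
 [ 487.28168 -184.4792 ]
 [ 553.2388   115.64851]
 [ 402.37592  148.80269]]
bench z 0.0009086691165658412
== side
blue 185 [0.4146 0.2881 0.0304] [0.0124 0.0333 0.04  ]
org 151 [0.4224 0.2226 0.0234] [0.0066 0.0242 0.0387]
tall 546 [0.4218 0.2652 0.0293] [0.0153 0.0294 0.0391]
((424.0477600097656, 270.997314453125), (107.00814056396484, 53.94706344604492), 89.16948699951172)
ramp 1783 1266 [0.47050182 0.01379706 0.03055769] tilt 9.011395966571984 uphill yaw -104.18540210106568
((472.3080749511719, 3.673736572265625), (242.0142364501953, 100.39118957519531), 77.0943832397461) [[ 396.35403  -103.06569 ]
 [ 494.2093   -125.487625]
 [ 548.2621    110.41316 ]
 [ 450.40686   132.8351  ]]
bench z 0.0004345600014989959
```

Call:
move_arm:
  moves: [8.7,0,0,0,0,0,0.15,8.7,0,0,0,0,0,0.15,8.7,0,0,0,0,0,0.15,8.7,0,0,0,0,0,0.15,8.7,0,0,0,0,0,0.15,8.7,0,0,0,0,0,0.15,8.7,0,0,0,0,0,0.15,8.7,0,0,0,0,0,0.15]

```text
clock: 0.9
tool_pos: [0.2495, 0.6268, 0.234]
orientation: [180.0, -0.1, -90.8]
force: [0.2, -0.9, 0.4]
opening: 0.0871
gripper_force: 0.0
```

Call:
move_arm:
  moves: [8.7,4,-2,0,0,0,0,8.7,4,-2,0,0,0,0,8.7,4,-2,0,0,0,0,8.7,4,-2,0,0,0,0,8.7,4,-2,0,0,0,0,8.7,4,-2,0,0,0,0,8.7,4,-2,0,0,0,0,8.7,4,-2,0,0,0,0]

```text
clock: 1.7
tool_pos: [0.4073, 0.304, 0.2345]
orientation: [180.0, -0.0, -90.4]
force: [-0.1, 0.9, 0.6]
opening: 0.087
gripper_force: 0.0
```

```bash
python3 - <<'E'
from h import *
p,d,m=snap("wrist"); np.savez("wrist0.npz",p=p,d=d,T=m["cam_to_world"],m=[m["vertical_fov"],m["cx"],m["cy"]])
cv2.imwrite("pics/w0.png",p[...,::-1]); print(m,(d>0).mean())
o=ctrl.get_obs();print(o["tool_pos"],o["orientation"],o["force"],o["clock"])
E
```

```text
{'vertical_fov': 65.70646984690485, 'cx': 321.9877742772156, 'cy': 198.794327207394, 'cam_to_world': array([[-9.99968987e-01,  7.71279835e-03,  1.59279376e-03,
         4.08617940e-01],
       [ 7.86076313e-03,  9.65079457e-01,  2.61839361e-01,
         2.33811380e-01],
       [ 4.82341657e-04,  2.61843761e-01, -9.65110155e-01,
         3.85046010e-01],
       [ 0.00000000e+00,  0.00000000e+00,  0.00000000e+00,
         1.00000000e+00]])} 0.9663984375
[0.40840575 0.29938817 0.23445822] [ 1.79957490e+02 -9.88896834e-02 -9.05369590e+01] [ 0.10051188 -4.83217968 -0.82594291] 1.75
```

View pics/w0.png

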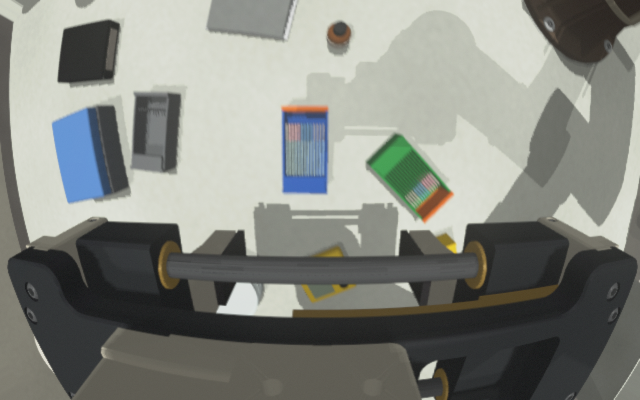

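The wrist view shows the blue cassette at (305,150), with its orange end at the top (305,108) and its rear wall at (305,190). The ramp foot edge is at (210–290, 30).

```bash
cat >> h.py <<'E'
def wpts(d,mm):
    v,u=np.mgrid[0:400,0:640]; F=f(mm);x=u-mm["cx"];y=v-mm["cy"];r=np.hypot(x,y)+1e-9;t=r/F
    P=np.stack([x/r*np.tan(t)*d,y/r*np.tan(t)*d,d,np.ones_like(d)],-1)
    return (P@np.array(mm["cam_to_world"]).T)[...,:3]
def wcass(p,P,d,lo=.030,hi=.046):
    H,S,V=[cv2.cvtColor(p,cv2.COLOR_RGB2HSV)[...,i].astype(int) for i in range(3)]
    ok=d>0
    near=ok&(P[...,2]>lo)&(P[...,2]<hi)
    org=near&((H<14)|(H>174))&(S>130);blue=near&(H>105)&(H<130)&(S>120)
    return org,blue
E
python3 - <<'E'
from h import *
z=np.load("wrist0.npz");mm=dict(vertical_fov=z["m"][0],cx=z["m"][1],cy=z["m"][2],cam_to_world=z["T"]);p,d=z["p"],z["d"];P=wpts(d,mm)
box=np.zeros((400,640),bool);box[100:198,274:336]=1
org,blue=wcass(p,P,d)
for k,M in(("org",org&box),("blue",blue&box),("all",(org|blue)&box)):
    q=P[M];r=cv2.minAreaRect((q[:,:2]*1000).astype(np.float32));print(k,len(q),q.mean(0).round(4),r,np.percentile(q[:,2],[5,50,95]).round(4))
q=P[(d>0)&box&(P[...,2]>.03)];print(cv2.minAreaRect((q[:,:2]*1000).astype(np.float32)))
# side edges per row at top
print("bench",np.median(P[200:205,150:200,2]))
b=np.zeros((400,640),bool);b[0:45,200:305]=1
R=P[b&(d>0)&(P[...,2]>.008)];print("foot",len(R));c=R.mean(0);n=np.linalg.svd(R-c)[2][2];n*=np.sign(n[2]);print(n,np.degrees(np.arctan2(-n[1],-n[0])))
r=cv2.minAreaRect((R[:,:2]*1000).astype(np.float32));print(cv2.boxPoints(r),r[2],R[:,2].min())
E
```

```text
org 150 [0.4279 0.2251 0.0383] ((428.4204406738281, 225.33566284179688), (3.510378360748291, 48.94395065307617), 88.85060119628906) [0.0371 0.0383 0.0396]
blue 810 [0.4297 0.3014 0.0373] ((428.9197692871094, 274.3407897949219), (90.94367218017578, 49.524436950683594), 89.6043701171875) [0.0336 0.0379 0.0394]
all 960 [0.4294 0.2894 0.0375] ((428.9004211425781, 271.5345764160156), (96.55618286132812, 49.524436950683594), 89.6043701171875) [0.0337 0.038  0.0395]
((428.0960998535156, 273.4248352050781), (99.82990264892578, 53.28687286376953), 89.04425811767578)
bench 0.0003545939852241109
foot 2672
[0.03325277 0.1521497  0.98779792] -102.32831251474491
[[443.68286  87.90602]
 [544.3417   70.16661]
 [552.88464 118.64189]
 [452.22583 136.3813 ]] 80.00521850585938 0.008298306810712253
```

Call:
move_arm:
  moves: [7,2.6,-2,0,0,0,0,7,0,0,4,0,0,0,7,0,0,4,0,0,0,7,0,0,4,0,0,0,7,0,0,3,0,0,0,7,0,0,0,0,0,0,7,0,0,0,0,0,0]

```text
clock: 2.45
tool_pos: [0.427, 0.2797, 0.0849]
orientation: [180.0, -0.1, -90.4]
force: [0.3, 0.7, 1.5]
opening: 0.0702
gripper_force: 0.0
```

```bash
python3 - <<'E'
from h import *
p,d,mm=snap("wrist");cv2.imwrite("pics/w1.png",p[...,::-1]);P=wpts(d,mm)
o=ctrl.get_obs();print(o["tool_pos"],o["orientation"],o["force"],o["opening"])
org,blue=wcass(p,P,d)
for k,M in(("org",org),("blue",blue)):
    M=M&(abs(P[...,0]-.4286)<.045)&(abs(P[...,1]-.273)<.07)
    q=P[M];print(k,len(q),q.mean(0),cv2.minAreaRect((q[:,:2]*1000).astype(np.float32)))
E
```

```text
[0.4274935  0.28042905 0.08583036] [-1.79940027e+02  4.08905947e-02 -9.04236547e+01] [ 0.42021321 -0.40029778  1.26880191] 0.07008471311375034
org 651 [0.4277896  0.22510873 0.03817028] ((427.333251953125, 225.19419860839844), (4.829516410827637, 50.607791900634766), 89.15508270263672)
blue 1156 [0.42875092 0.27854571 0.03497613] ((427.9665832519531, 267.67529296875), (76.83424377441406, 51.45693588256836), 88.8453140258789)
```

View pics/w1.png

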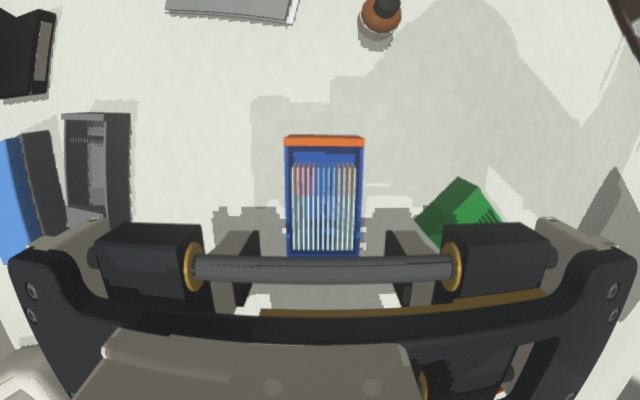

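The tool is centred over the cassette at (325,195). Before descending I'll check finger clearance to the green cassette, whose corner is at (415,225).

```bash
python3 - <<'E'
from h import *
z=np.load("wrist0.npz");mm=dict(vertical_fov=z["m"][0],cx=z["m"][1],cy=z["m"][2],cam_to_world=z["T"]);p,d=z["p"],z["d"];P=wpts(d,mm)
H,S,V=[cv2.cvtColor(p,cv2.COLOR_RGB2HSV)[...,i].astype(int) for i in range(3)]
g=P[(d>0)&(H>45)&(H<80)&(S>100)&(P[...,2]>.005)]
for a,b in((.25,.26),(.26,.27),(.27,.28),(.28,.29)):
    q=g[(g[:,1]>a)&(g[:,1]<b)];print(a,q[:,0].max() if len(q) else None)
E
```

```text
0.25 0.32281797873757057
0.26 0.3333958937616171
0.27 0.3430243861109974
0.28 0.3522031407546249
```

Finger back is at x≈0.372, about 20 mm clear. Descending and gripping.

Call:
move_arm:
  moves: [7,0.7,0,2.5,0,0,0,7,0,0,2,0,0,0,7,0,0,2.3,0,0,0,7,0,0,0,0,0,0,7,0,0,0,0,0,0]

```text
clock: 3.0
tool_pos: [0.4275, 0.2736, 0.0181]
orientation: [-179.9, 0.1, -90.4]
force: [-0.3, 0.5, -1.2]
opening: 0.07
gripper_force: 0.0
```

Call:
move_arm:
  moves: [4.6,0,0,0,0,0,0,4.6,0,0,0,0,0,0,4.6,0,0,0,0,0,0,4.6,0,0,0,0,0,0,4.6,0,0,0,0,0,0]

```text
clock: 3.5
tool_pos: [0.4271, 0.2732, 0.0176]
orientation: [-179.9, 0.1, -90.4]
force: [-1.8, -0.2, 7.2]
opening: 0.0521
gripper_force: 30.0
```

Call:
move_arm:
  moves: [4.6,0,0,-1,0,0,0,4.6,0,0,-2,0,0,0,4.6,0,0,-2,0,0,0,4.6,0,0,-3,0,0,0,4.6,0,0,-2,0,0,0,4.6,0,0,-1,0,0,0,4.6,0,0,0,0,0,0,4.6,0,0,0,0,0,0]

```text
clock: 4.3
tool_pos: [0.4263, 0.2722, 0.1259]
orientation: [180.0, -0.0, -90.5]
force: [-0.8, -0.4, -1.7]
opening: 0.0516
gripper_force: 30.0
```

```bash
python3 - <<'E'
from h import *
p,d,mm=snap("wrist");P=wpts(d,mm);np.savez("w2.npz",p=p,d=d,P=P)
cv2.imwrite("pics/w2.png",p[...,::-1])
o=ctrl.get_obs();print(o["tool_pos"],o["orientation"],o["force"],o["opening"])
E
```

```text
[0.42617496 0.27204845 0.12546989] [ 1.79921036e+02 -7.55634269e-02 -9.04786289e+01] [ 0.55827321  0.56753012 -2.48061765] 0.05196330128281216
```

View pics/w2.png

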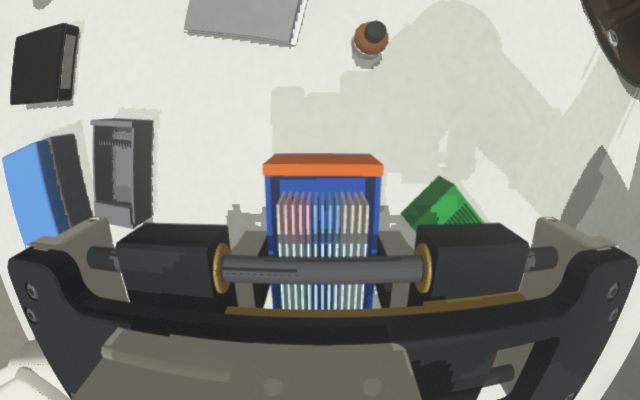

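The cassette is held level, with its orange end at (323,165). Next I'll move toward the ramp foot, turn, and measure the ramp from above.

Call:
move_arm:
  moves: [4.6,2,-2,-1,0,0,0,4.6,2,-2,-1,0,0,0,4.6,2,-2,-1,0,0,0,4.6,2,-2,0,0,0,0,4.6,0,0,0,0,0,0.1,4.6,0,0,0,0,0,0.12,4.6,0,0,0,0,0,0,4.6,0,0,0,0,0,0]

```text
clock: 5.15
tool_pos: [0.5057, 0.1918, 0.1555]
orientation: [179.9, -0.1, -102.9]
force: [0.3, 0.1, -2.2]
opening: 0.0518
gripper_force: 30.0
```

```bash
python3 - <<'E'
from h import *
o=ctrl.get_obs()
p,d,mm=snap("wrist");P=wpts(d,mm);np.savez("w3.npz",p=p,d=d,P=P)
cv2.imwrite("pics/w3.png",p[...,::-1])
print(o["tool_pos"],o["orientation"],o["force"],o["opening"])
E
```

```text
[0.5057293  0.19176205 0.15548903] [ 1.79927499e+02 -8.60536449e-02 -1.02874919e+02] [ 0.3465463   0.13528415 -2.1528478 ] 0.05184863126809734
```

View pics/w3.png

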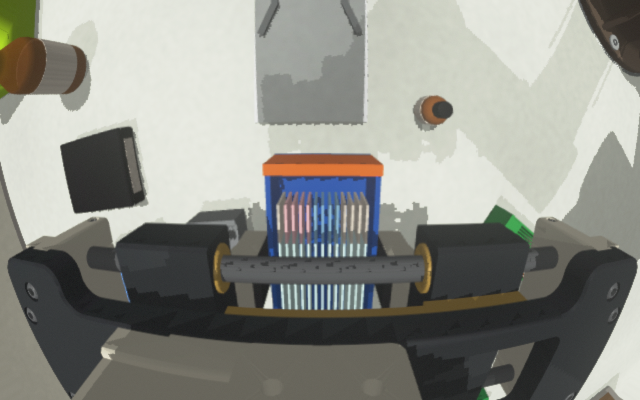

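The ramp foot edge is at (258–366, 124), directly ahead of the cassette, and the flared rail ends are at (268,15) and (350,15). I'll fit the ramp edges.

```bash
cat > ramp.py <<'E'
import sys
from h import *
z=np.load(sys.argv[1]);p,d,P=z["p"],z["d"],z["P"]
# provisional frame
yaw=np.radians(-103.2);F0=np.array([.499,.122])
for it in range(4):
    u=np.array([np.cos(yaw),np.sin(yaw)]);w=np.array([-u[1],u[0]])
    s=(P[...,:2]-F0)@u;t=(P[...,:2]-F0)@w
    pl=.012+np.tan(np.radians(9))*s
    on=(d>0)&(abs(P[...,2]-pl)<.005)&(s>-.01)&(s<.16)&(abs(t)<.06)&(P[...,2]>.009)
    L=[];R=[]
    for a in np.arange(.015,.15,.004):
        q=t[on&(abs(s-a)<.002)]
        if len(q)>20:
            R.append((a,np.percentile(q,1)));L.append((a,np.percentile(q,99)))
    L=np.array(L);R=np.array(R);l=np.polyfit(L[:,0],L[:,1],1);r=np.polyfit(R[:,0],R[:,1],1)
    fe=np.median([np.percentile(s[on&(abs(t-b)<.003)],.5) for b in np.arange(-.04,.041,.01)])
    print("slopes",l,r,"foot",fe,"resid z",np.median((P[...,2]-pl)[on]),"range",L[-1,0])
    yaw+=np.arctan((l[0]+r[0])/2);F0=F0+w*(l[1]+r[1])/2+u*fe
    print(np.degrees(yaw),F0)
E
python3 ramp.py w3.npz
python3 - <<'E'
from h import *
z=np.load("w3.npz");p,d,P=z["p"],z["d"],z["P"]
org,blue=wcass(p,P,d,.12,.2)
q=P[org];r=cv2.minAreaRect((q[:,:2]*1000).astype(np.float32));print(len(q),r,np.percentile(q[:,2],[5,50,95]))
E
```

```text
slopes [0.00958877 0.05258273] [ 0.00495745 -0.0449133 ] foot -0.0025535164876139345 resid z 0.0010446850119028503 range 0.111
-102.7832885843285 [0.50331649 0.12361039]
slopes [0.00255664 0.04871636] [-0.00229995 -0.0487435 ] foot -5.896617108993668e-05 resid z 0.0006407486903180215 range 0.115
-102.77593485339754 [0.50331631 0.1236709 ]
slopes [0.001643   0.04874715] [-0.00229116 -0.04873582] foot -1.155999441293804e-06 resid z 0.0006318076481990481 range 0.115
-102.794503246484 [0.50332209 0.12367077]
slopes [0.00234419 0.04873651] [-0.00198435 -0.04874155] foot 2.768837434087911e-06 resid z 0.0006309320920121035 range 0.115
-102.7841945421421 [0.50331902 0.12366863]
2329 ((496.47943115234375, 145.01390075683594), (5.712724685668945, 51.6347541809082), 76.91454315185547) [0.15005071 0.17587637 0.17730876]
```

Call:
move_arm:
  moves: [4.6,0,-1.15,0,0,0.08,0,4.6,0,0,0,0,0.077,0,4.6,2.5,0,2,0,0,0,4.6,2.5,0,2,0,0,0,4.6,2.5,0,2,0,0,0,4.6,2.4,0,2,0,0,0,4.6,0,0,1,0,0,0,4.6,0,0,0,0,0,0]

```text
clock: 6.0
tool_pos: [0.4912, 0.0798, 0.082]
orientation: [179.9, -9.1, -103.0]
force: [-0.8, 0.4, -2.1]
opening: 0.0517
gripper_force: 30.0
```

```bash
cat > st.py <<'E'
from h import *
o=ctrl.get_obs();T=o["tool_pos"];y=np.radians(-102.8);u=np.array([np.cos(y),np.sin(y)]);w=np.array([-u[1],u[0]])
r=T[:2]-[.5033,.1237];s,t=r@u,r@w;c,n=np.cos(np.radians(9)),np.sin(np.radians(9));z=T[2]-.012
print("slope %.4f lat %.4f h %.4f"%(s*c+z*n,t,z*c-s*n),o["orientation"].round(2),"F s,t,z",(o["force"][:2]@u).round(2),(o["force"][:2]@w).round(2),o["force"][2].round(2),"mom",o["moment"].round(2),o["clock"].round(2),o["opening"].round(4))
E
python3 st.py
python3 - <<'E'
from h import *
p,d,mm=snap("wrist");P=wpts(d,mm);np.savez("w4.npz",p=p,d=d,P=P);cv2.imwrite("pics/w4.png",p[...,::-1])
E
```

```text
Traceback (most recent call last):
  File "st.py", line 4, in <module>
    print("slope %.4f lat %.4f h %.4f"%(s*c+z*n,t,z*c-s*n),o["orientation"].round(2),"F s,t,z",(o["force"][:2]@u).round(2),(o["force"][:2]@w).round(2),o["force"][2].round(2),"mom",o["moment"].round(2),o["clock"].round(2),o["opening"].round(4))
                                                                                                                                                                                                         ^^^^^^^^^^^^^^^^
AttributeError: 'float' object has no attribute 'round'
```

View pics/w4.png

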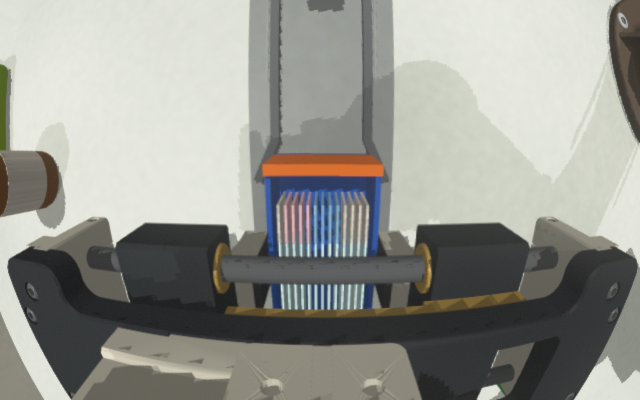

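The straight rails start ahead, at x px 279 and 363 and centred on about 321. The cassette's orange wall is centred on 323. I'll quantify the offset.

```bash
sed -i 's/o\["clock"\].round(2),o\["opening"\].round(4)/o["clock"],o["opening"]/' st.py; python3 st.py; python3 - <<'E'
from h import *
z=np.load("w4.npz");p,d,P=z["p"],z["d"],z["P"]
y=np.radians(-102.8);u=np.array([np.cos(y),np.sin(y)]);w=np.array([-u[1],u[0]])
r=P[...,:2]-[.5033,.1237];s,t=r@u,r@w;c,n=np.cos(np.radians(9)),np.sin(np.radians(9));Z=P[...,2]-.012
sl=s*c+Z*n;h=Z*c-s*n;ok=d>0
for a in np.arange(.12,.24,.01):
    M=ok&(abs(sl-a)<.005)&(abs(t)<.06)
    ra=M&(h>.003)&(h<.009); su=M&(abs(h)<.002)&(abs(t)<.028)
    L=t[ra&(t>0)];R=t[ra&(t<0)]
    e=t[M&(h>-.003)];
    if len(L)>5 and len(R)>5: print(round(a,3),len(L),"rail L %.4f %.4f R %.4f %.4f"%(L.min(),L.max(),R.min(),R.max()),"edge %.4f %.4f"%(np.percentile(e,1),np.percentile(e,99)),"h",np.median(h[su]))
org,_=wcass(p,P,d,.06,.16);M=org&(h>.03)
print("org",t[M].min(),t[M].max(),t[M].mean(),sl[M].max(),np.percentile(h[M],98))
E
```

```text
slope 0.0550 lat -0.0013 h 0.0631 [ 179.97   -9.03 -102.97] F s,t,z -0.23 0.29 -2.22 mom [ 0.79 -0.32 -0.02] 6.05 0.05160905048017524
0.12 152 rail L 0.0039 0.0341 R -0.0343 -0.0278 edge -0.0488 0.0490 h 0.0006350864422893683
0.13 141 rail L 0.0277 0.0341 R -0.0340 -0.0280 edge -0.0490 0.0488 h 0.0006076607138222889
0.14 136 rail L 0.0279 0.0339 R -0.0339 -0.0275 edge -0.0491 0.0491 h 0.0005924236184446877
0.15 147 rail L 0.0276 0.0342 R -0.0482 -0.0276 edge -0.0490 0.0490 h 0.0006238365589927315
0.16 140 rail L 0.0278 0.0343 R -0.0371 -0.0277 edge -0.0490 0.0485 h 0.000587777764014967
0.17 144 rail L 0.0275 0.0361 R -0.0341 -0.0278 edge -0.0490 0.0489 h 0.0006015757106403868
0.18 128 rail L 0.0111 0.0338 R -0.0342 -0.0277 edge -0.0489 0.0487 h 0.0006196371439249546
0.19 132 rail L 0.0004 0.0339 R -0.0344 -0.0277 edge -0.0491 0.0489 h 0.0005733026592965908
0.2 128 rail L 0.0193 0.0340 R -0.0341 -0.0277 edge -0.0490 0.0487 h 0.0006459544320049984
0.21 55 rail L 0.0273 0.0342 R -0.0342 -0.0277 edge -0.0493 0.0491 h 0.0005977625350182883
org -0.026834183833909585 0.2804612983994307 0.009646568997070655 0.1114973298462624 0.08427457173472884
```

Call:
move_arm:
  moves: [4.6,0,-0.07,1,0,0,0,4.6,0,0,1.2,0,0,0,4.6,0,0,1,0,0,0,4.6,0,0,0.8,0,0,0,4.6,0,0,0.2,0,0,0,4.6,0,0,0,0,0,0,4.6,0,0,0,0,0,0]

```text
clock: 6.75
tool_pos: [0.4916, 0.0742, 0.0419]
orientation: [-180.0, -9.0, -103.1]
force: [0.0, -0.0, -1.9]
opening: 0.0517
gripper_force: 30.0
```

```bash
python3 st.py
```

```text
slope 0.0549 lat -0.0004 h 0.0216 [-179.98   -8.98 -103.05] F s,t,z 0.03 0.05 -1.87 mom [ 0.65 -0.25  0.03] 6.75 0.05165119306003409
```

Lower 1 mm at a time and feel for contact.

Call:
move_arm:
  moves: [4.6,0,0,0.1,0,0,0,4.6,0,0,0.1,0,0,-0.003,4.6,0,0,0.1,0,0,0,4.6,0,0,0,0,0,0,4.6,0,0,0,0,0,0]

```text
clock: 7.25
tool_pos: [0.4912, 0.0735, 0.0387]
orientation: [180.0, -9.0, -102.9]
force: [0.8, -0.8, -1.7]
opening: 0.0519
gripper_force: 30.0
```

Call:
move_arm:
  moves: [4.6,0,0,0.05,0,0,0,4.6,0,0,0,0,0,0,4.6,0,0,0,0,0,0]

```text
clock: 7.55
tool_pos: [0.4912, 0.0734, 0.0382]
orientation: [180.0, -9.0, -102.9]
force: [0.1, 0.7, -2.7]
opening: 0.0521
gripper_force: 30.0
```

```bash
python3 st.py
```

```text
slope 0.0552 lat -0.0007 h 0.0178 [ 179.97   -8.99 -102.89] F s,t,z -0.71 -0.03 -2.72 mom [ 0.69 -0.24 -0.03] 7.55 0.05205121295505754
```

Call:
move_arm:
  moves: [4.6,0,-0.05,0.05,0,0,0,4.6,0,0,0.05,0,0,0,4.6,0,0,0,0,0,0]

```text
clock: 7.85
tool_pos: [0.4916, 0.0733, 0.0381]
orientation: [180.0, -9.0, -102.9]
force: [-5.4, 2.2, 8.6]
opening: 0.0515
gripper_force: 30.0
```

```bash
python3 st.py
```

```text
slope 0.0552 lat -0.0002 h 0.0177 [ 179.99   -8.99 -102.88] F s,t,z -0.91 -5.72 8.62 mom [ 0.72  1.65 -0.25] 7.85 0.05145616730576892
```

Contact felt. I'll ease off and slide up into the rails with the grip holding.

Call:
move_arm:
  moves: [4.6,0,0,-0.06,0,0,0,4.6,0.5,0,0,0,0,0,4.6,1,0,0,0,0,0,4.6,1,0,0,0,0,0,4.6,0.5,0,0,0,0,0,4.6,0,0,0,0,0,0,4.6,0,0,0,0,0,0]

```text
clock: 8.55
tool_pos: [0.4848, 0.0434, 0.043]
orientation: [180.0, -9.1, -102.9]
force: [0.1, -2.4, 6.6]
opening: 0.0522
gripper_force: 30.0
```

```bash
python3 st.py
```

```text
slope 0.0862 lat -0.0002 h 0.0177 [ 179.97   -9.06 -102.93] F s,t,z 2.29 0.58 6.59 mom [-0.69 -0.29 -0.03] 8.55 0.052203237403133596
```

Call:
move_arm:
  moves: [4.6,0.5,0,-0.03,0,0,0,4.6,1,0,0,0,0,0,4.6,1,0,0,0,0,0,4.6,1,0,0,0,0,0,4.6,0.5,0,0,0,0,0,4.6,0,0,0,0,0,0,4.6,0,0,0,0,0,0]

```text
clock: 9.25
tool_pos: [0.4757, 0.005, 0.0492]
orientation: [179.9, -9.1, -102.9]
force: [-1.2, -2.1, 6.0]
opening: 0.0519
gripper_force: 30.0
```

```bash
python3 st.py
```

```text
slope 0.1262 lat -0.0006 h 0.0177 [ 179.93   -9.07 -102.93] F s,t,z 2.32 -0.75 5.96 mom [-0.52 -0.06 -0.06] 9.25 0.05185067664136162
```

Call:
move_arm:
  moves: [7,0,0,0,0,0,0,7,0,0,0,0,0,0,7,0,0,0,0,0,0,7,0,0,-1.5,0,0,0,7,0,0,-2,0,0,0,7,0,0,-1.5,0,0,0,7,0,0,-1,0,0,0]

```text
clock: 9.95
tool_pos: [0.4786, 0.0155, 0.1092]
orientation: [-180.0, -9.0, -102.9]
force: [0.6, -0.2, 1.0]
opening: 0.07
gripper_force: 0.0
```

Call:
move_arm:
  moves: [3,-2.5,0,0,0,0,0,0,-2.5,0,0,0,0,0,0,-2.4,0,0,0,0,0,0,0,0,0,0,0,0,0,0,0,0,0,0,0,0,0,0,0,0,0,0,0,0,0,0,0,0,0]

```text
clock: 10.65
tool_pos: [0.4943, 0.0856, 0.0968]
orientation: [180.0, -9.0, -102.9]
force: [-0.6, 0.2, -0.3]
opening: 0.0199
gripper_force: 0.0
```

```bash
python3 st.py; python3 - <<'E'
from h import *
p,d,mm=snap("wrist");P=wpts(d,mm);cv2.imwrite("pics/w5.png",p[...,::-1])
E
```

```text
slope 0.0519 lat -0.0003 h 0.0776 [ 179.96   -9.   -102.92] F s,t,z -0.05 -0.67 -0.26 mom [ 0.56 -0.11 -0.02] 10.65 0.019937828529247335
```

View pics/w5.png

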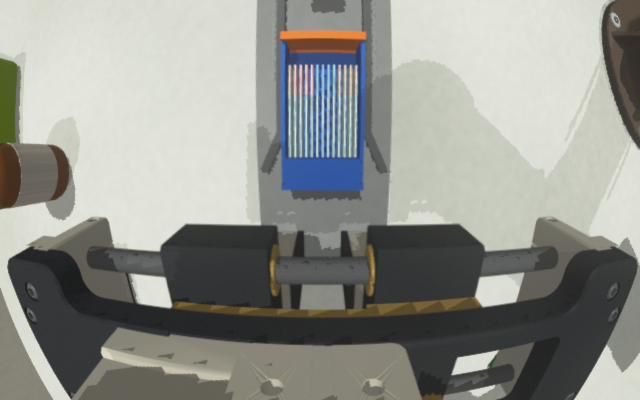

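The cassette sits straight between the rails, with its rear wall at (322,185). Lowering the closed fingers behind it.

Call:
move_arm:
  moves: [0,0,0,2,0,0,0,0,0,0,2,0,0,0,0,0,0,1.6,0,0,0,0,0,0,0.3,0,0,0,0,0,0,0,0,0,0,0,0,0,0,0,0,0]

```text
clock: 11.3
tool_pos: [0.4931, 0.0775, 0.0392]
orientation: [-180.0, -9.0, -102.9]
force: [-0.1, 0.3, 1.3]
opening: 0.0001
gripper_force: 0.0
```

```bash
python3 st.py
```

```text
slope 0.0510 lat 0.0003 h 0.0195 [-179.98   -8.96 -102.9 ] F s,t,z -0.3 -0.13 1.33 mom [ 0.58 -0.23 -0.03] 11.3 0.0001136883707984897
```

Call:
move_arm:
  moves: [0,0.8,0,0,0,0,0,0,0.5,0,0,0,0,0,0,0.5,0,0,0,0,0,0,1,0,0,0,0,0,0,1,0,0,0,0,0,0,1,0,0,0,0,0,0,1,0,0,0,0,0,0,0.7,0,0,0,0,0]

```text
clock: 12.1
tool_pos: [0.478, 0.0138, 0.0488]
orientation: [180.0, -9.0, -102.9]
force: [0.7, 2.7, 2.1]
opening: 0.0003
gripper_force: 1.2
```

```bash
python3 st.py
```

```text
slope 0.1172 lat -0.0003 h 0.0187 [ 179.98   -8.99 -102.92] F s,t,z -2.8 0.03 2.07 mom [ 1.41 -0.36 -0.05] 12.1 0.0002723597743404092
```

Call:
move_arm:
  moves: [0,0.4,0,0,0,0,0,0,0.4,0,0,0,0,0,0,0.4,0,0,0,0,0,0,0.3,0,0,0,0,0,0,0.2,0,0,0,0,0,0,0,0,0,0,0,0]

```text
clock: 12.7
tool_pos: [0.4745, -0.0018, 0.0513]
orientation: [180.0, -9.0, -102.9]
force: [2.2, 1.5, -0.7]
opening: 0.0004
gripper_force: 0.9
```

```bash
python3 st.py
```

```text
slope 0.1334 lat -0.0003 h 0.0187 [ 179.97   -9.01 -102.88] F s,t,z -1.95 1.82 -0.67 mom [ 1.15 -0.7   0.04] 12.7 0.0003601967919875124
```

Call:
move_arm:
  moves: [0,0.1,0,0,0,0,0,0,0.1,0,0,0,0,0,0,0.1,0,0,0,0,0]

```text
clock: 13.0
tool_pos: [0.4739, -0.0044, 0.0518]
orientation: [180.0, -9.0, -102.9]
force: [0.7, 4.3, 0.1]
opening: 0.0003
gripper_force: 2.1
```

```bash
python3 st.py
```

```text
slope 0.1360 lat -0.0003 h 0.0187 [ 179.98   -8.98 -102.87] F s,t,z -4.37 -0.26 0.06 mom [ 2.03 -0.53  0.01] 13.0 0.0002859160351750994
```

Call:
move_arm:
  moves: [0,0.1,0,0,0,0,0,0,0.1,0,0,0,0,0,0,0,0,0,0,0,0]

```text
clock: 13.3
tool_pos: [0.4733, -0.0067, 0.0521]
orientation: [180.0, -9.0, -102.9]
force: [1.5, 3.3, 0.7]
opening: 0.0003
gripper_force: 1.5
```

```bash
python3 st.py
```

```text
slope 0.1384 lat -0.0004 h 0.0187 [ 179.97   -9.01 -102.89] F s,t,z -3.51 0.75 0.71 mom [ 1.65 -0.59  0.08] 13.3 0.0003338235703226088
```

Call:
move_arm:
  moves: [0,0.1,0,0,0,0,0,0,0.1,0,0,0,0,0,0,0,0,0,0,0,0]

```text
clock: 13.6
tool_pos: [0.4729, -0.0086, 0.0524]
orientation: [180.0, -9.0, -102.9]
force: [1.2, 2.0, 1.3]
opening: 0.0002
gripper_force: 1.4
```

```bash
python3 st.py
```

```text
slope 0.1404 lat -0.0004 h 0.0187 [ 179.97   -9.   -102.89] F s,t,z -2.25 0.73 1.29 mom [ 1.61 -0.61  0.08] 13.6 0.00019852708419702185
```

Call:
move_arm:
  moves: [0,0.1,0,0,0,0,0,0,0.1,0,0,0,0,0,0,0.1,0,0,0,0,0,0,0,0,0,0,0,0]

```text
clock: 14.0
tool_pos: [0.4723, -0.0113, 0.0529]
orientation: [180.0, -9.0, -102.9]
force: [0.4, 3.7, -1.0]
opening: 0.0004
gripper_force: 2.1
```

```bash
python3 st.py
```

```text
slope 0.1432 lat -0.0003 h 0.0187 [ 179.98   -8.99 -102.89] F s,t,z -3.72 -0.41 -0.96 mom [ 2.06 -0.56 -0.01] 14.0 0.0003730262292476642
```

Call:
move_arm:
  moves: [0,0.1,0,0,0,0,0,0,0.1,0,0,0,0,0,0,0,0,0,0,0,0]

```text
clock: 14.3
tool_pos: [0.472, -0.013, 0.0531]
orientation: [180.0, -9.0, -102.9]
force: [0.9, 6.6, -0.1]
opening: 0.0003
gripper_force: 2.9
```

```bash
python3 st.py
```

```text
slope 0.1449 lat -0.0002 h 0.0187 [ 179.99   -8.96 -102.89] F s,t,z -6.66 -0.59 -0.14 mom [ 2.6  -0.53 -0.05] 14.3 0.00032446543773517777
```

Call:
move_arm:
  moves: [0,0.1,0,0,0,0,0,0,0.1,0,0,0,0,0,0,0,0,0,0,0,0]

```text
clock: 14.6
tool_pos: [0.4717, -0.0146, 0.0535]
orientation: [-180.0, -8.9, -102.9]
force: [1.1, 7.0, -0.6]
opening: 0.0006
gripper_force: 3.6
```

```bash
python3 st.py
```

```text
slope 0.1466 lat -0.0001 h 0.0188 [-179.99   -8.93 -102.9 ] F s,t,z -7.03 -0.52 -0.56 mom [ 3.18 -0.45 -0.12] 14.6 0.0005622925127345807
```

Pad contact began near TCP slope 0.143 and the force is now rising about 1 N/mm. Smaller steps from here.

Call:
move_arm:
  moves: [0,0.05,0,0,0,0,0,0,0.05,0,0,0,0,0,0,0,0,0,0,0,0]

```text
clock: 14.9
tool_pos: [0.4717, -0.0153, 0.0536]
orientation: [-180.0, -8.9, -102.9]
force: [-0.1, 8.5, -1.0]
opening: 0.0
gripper_force: 4.2
```

```bash
python3 st.py
```

```text
slope 0.1473 lat -0.0000 h 0.0188 [-179.98   -8.91 -102.9 ] F s,t,z -8.24 -1.98 -0.96 mom [ 3.66 -0.41 -0.11] 14.9 1.5742089494960446e-05
```

Call:
move_arm:
  moves: [0,0.05,0,0,0,0,0,0,0.05,0,0,0,0,0,0,0,0,0,0,0,0]

```text
clock: 15.2
tool_pos: [0.4715, -0.0161, 0.0538]
orientation: [-180.0, -8.9, -102.9]
force: [0.6, 9.1, -0.7]
opening: 0.0001
gripper_force: 4.6
```

```bash
python3 st.py
```

```text
slope 0.1482 lat 0.0000 h 0.0188 [-179.97   -8.89 -102.9 ] F s,t,z -8.99 -1.42 -0.67 mom [ 3.93 -0.39 -0.21] 15.2 0.00014011485120281613
```

Call:
move_arm:
  moves: [0,0.05,0,0,0,0,0,0,0.05,0,0,0,0,0,0,0,0,0,0,0,0]

```text
clock: 15.5
tool_pos: [0.4714, -0.0169, 0.0539]
orientation: [-180.0, -8.9, -102.9]
force: [0.8, 10.3, -1.5]
opening: 0.0004
gripper_force: 5.1
```

```bash
python3 st.py
```

```text
slope 0.1490 lat 0.0001 h 0.0189 [-179.96   -8.88 -102.9 ] F s,t,z -10.24 -1.53 -1.45 mom [ 4.23 -0.29 -0.21] 15.5 0.0003775388827896874
```

Call:
move_arm:
  moves: [0,0.05,0,0,0,0,0,0,0.05,0,0,0,0,0,0,0,0,0,0,0,0]

```text
clock: 15.8
tool_pos: [0.4712, -0.018, 0.0541]
orientation: [-180.0, -8.9, -102.9]
force: [0.3, 9.7, -1.3]
opening: 0.0004
gripper_force: 4.9
```

```bash
python3 st.py;  python3 - <<'E'
from h import *
a=[]
for n in("scene","side"):
    p,d,m=snap(n); c=p[190:300,180:340] if n=="scene" else p[190:280,270:400]
    a.append(cv2.resize(c,(780,290 if 0 else 295),interpolation=cv2.INTER_CUBIC))
cv2.imwrite("pics/both6.png",np.vstack(a)[...,::-1])
E
```

```text
slope 0.1501 lat 0.0000 h 0.0188 [-179.96   -8.89 -102.9 ] F s,t,z -9.55 -1.82 -1.32 mom [ 4.15 -0.32 -0.19] 15.8 0.00039657889121343223
```

View pics/both6.png

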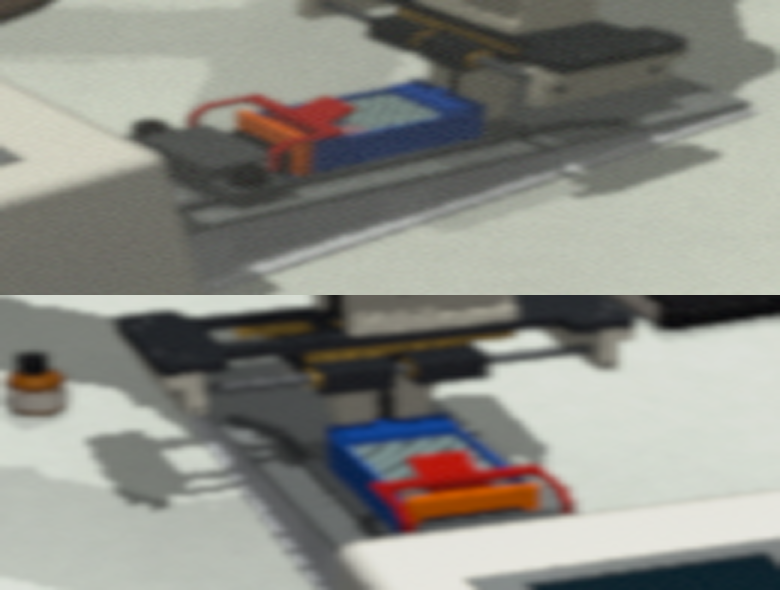

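The red hook plate sits just behind the orange wall in both views (at (325,115) and (445,470) of the composite). The force also dipped while advancing, which suggests the catch snapped. I'll nudge 0.7 mm further to confirm, then back off.

Call:
move_arm:
  moves: [0,0.05,0,0,0,0,0,0,0.02,0,0,0,0,0,0,0,0,0,0,0,0,0,0,0,0,0,0,0]

```text
clock: 16.3
tool_pos: [0.4711, -0.0186, 0.0542]
orientation: [-180.0, -8.9, -102.9]
force: [0.1, 10.5, -1.4]
opening: 0.0005
gripper_force: 5.2
```

```bash
python3 st.py
```

```text
slope 0.1507 lat 0.0001 h 0.0189 [-179.96   -8.88 -102.9 ] F s,t,z -10.29 -2.24 -1.45 mom [ 4.39 -0.29 -0.3 ] 16.3 0.0005154937259899371
```

Call:
move_arm:
  moves: [0,-0.2,0,0,0,0,0,0,-0.2,0,0,0,0,0,0,-0.2,0,0,0,0,0,0,-0.4,0,0,0,0,0,0,-1,0,0,0,0,0,0,-1.5,0,0,0,0,0,0,-1.5,0,0,0,0,0,0,0,0,0,0,0,0]

```text
clock: 17.1
tool_pos: [0.4823, 0.0306, 0.0461]
orientation: [180.0, -9.0, -102.8]
force: [-0.5, 0.0, -0.4]
opening: 0.0003
gripper_force: 0.0
```

```bash
python3 st.py;  python3 - <<'E'
from h import *
p,d,mm=snap("wrist");P=wpts(d,mm)
y=np.radians(-102.8);u=np.array([np.cos(y),np.sin(y)]);w=np.array([-u[1],u[0]])
r=P[...,:2]-[.5033,.1237];s,t=r@u,r@w;c,n=np.cos(np.radians(9)),np.sin(np.radians(9));Z=P[...,2]-.012
sl=s*c+Z*n;h=Z*c-s*n
H,S,V=[cv2.cvtColor(p,cv2.COLOR_RGB2HSV)[...,i].astype(int) for i in range(3)]
ok=(d>0)&(abs(t)<.04)&(sl>.1)&(sl<.32)&(h>.01)
for k,M in(("org",ok&(H>=5)&(H<16)&(S>150)),("red",ok&((H<4)|(H>175))&(S>150)),("blue",ok&(H>105)&(H<130)&(S>120))):
    print(k,M.sum(),"slope",np.percentile(sl[M],[1,50,99]).round(4),"h",np.percentile(h[M],[1,10,50,99]).round(4),"t",np.percentile(t[M],[1,99]).round(4))
a=cv2.resize(p[0:200,200:440],(720,600),interpolation=cv2.INTER_CUBIC);cv2.imwrite("pics/w7.png",a[...,::-1])
E
```

```text
slope 0.0996 lat 0.0002 h 0.0187 [ 179.99   -9.   -102.78] F s,t,z 0.1 -0.49 -0.39 mom [ 0.58 -0.16  0.  ] 17.1 0.0003101587888792571Traceback (most recent call last):
  File "<stdin>", line 9, in <module>
    return _quantile_unchecked(
        a, q, axis, out, overwrite_input, method, keepdims, weights)
    return _ureduce(a,
                    func=_quantile_ureduce_func,
    ...<5 lines>...
                    overwrite_input=overwrite_input,
                    method=method)
    r = func(a, **kwargs)
    result = _quantile(arr,
                       quantiles=q,
    ...<2 lines>...
                       out=out,
                       weights=wgt)
    slices_having_nans = np.isnan(arr[-1, ...])
                                  ~~~^^^^^^^^^
IndexError: index -1 is out of bounds for axis 0 with size 0
```

Call:
move_arm:
  moves: [0,0,0,-2,0,0,0,0,0,0,-4,0,0,0,0,0,0,-4,0,0,0,0,1,0,-3,0,0,0,0,2,0,0,0,0,0,0,2,0,0,0,0,0,0,0,0,0,0,0,0,0,0,0,0,0,0,0]

```text
clock: 17.95
tool_pos: [0.4747, -0.0001, 0.1826]
orientation: [180.0, -9.0, -102.9]
force: [0.1, 0.4, -0.7]
opening: 0.0003
gripper_force: 0.0
```

```bash
cat > chk.py <<'E'
from h import *
p,d,mm=snap("wrist");P=wpts(d,mm)
y=np.radians(-102.8);u=np.array([np.cos(y),np.sin(y)]);w=np.array([-u[1],u[0]])
r=P[...,:2]-[.5033,.1237];s,t=r@u,r@w;c,n=np.cos(np.radians(9)),np.sin(np.radians(9));Z=P[...,2]-.012
sl=s*c+Z*n;h=Z*c-s*n
H,S,V=[cv2.cvtColor(p,cv2.COLOR_RGB2HSV)[...,i].astype(int) for i in range(3)]
ok=(d>0)&(abs(t)<.04)&(sl>.1)&(sl<.32)&(h>.01)
for k,M in(("org",ok&(H>=5)&(H<16)&(S>150)),("red",ok&((H<4)|(H>175))&(S>150)),("blue",ok&(H>105)&(H<130)&(S>120))):
    if M.sum(): print(k,M.sum(),"slope",np.percentile(sl[M],[1,50,99]).round(4),"h",np.percentile(h[M],[1,10,50,99]).round(4),"t",np.percentile(t[M],[1,99]).round(4))
a=cv2.resize(p[0:200,200:440],(720,600),interpolation=cv2.INTER_CUBIC);cv2.imwrite("pics/w7.png",a[...,::-1])
E
python3 st.py; python3 chk.py
```

```text
slope 0.1522 lat -0.0004 h 0.1487 [ 179.98   -8.99 -102.94] F s,t,z -0.41 -0.01 -0.68 mom [ 0.62 -0.24  0.01] 17.95 0.00030932008216970645
org 312 slope [0.2516 0.2548 0.2568] h [0.0367 0.0377 0.0386 0.0465] t [-0.0247  0.0265]
red 1713 slope [0.2234 0.2456 0.2775] h [0.0369 0.0399 0.0453 0.0491] t [-0.0323  0.0318]
blue 1962 slope [0.1573 0.1716 0.2404] h [0.0229 0.0337 0.0381 0.04  ] t [-0.0247  0.0266]
```

View pics/w7.png

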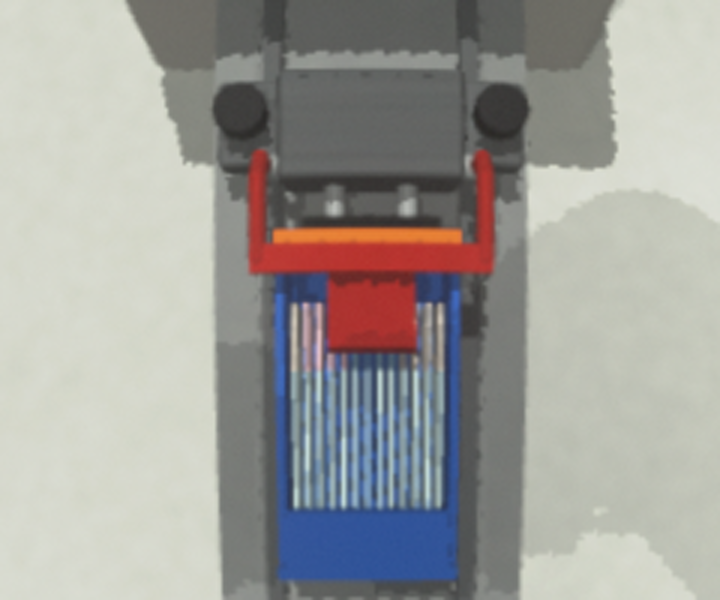

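The wall is fully uphill of the red bar, which sits immediately behind it at (370,257), and the pad rods are visible compressed at (335,200) and (408,200). I'll compare the catch's height with its free height in the first pictures.

```bash
python3 - <<'E'
from h import *
y=np.radians(-102.8);u=np.array([np.cos(y),np.sin(y)]);w=np.array([-u[1],u[0]]);c,n=np.cos(np.radians(9)),np.sin(np.radians(9))
for nme in("scene","side"):
    z=np.load(nme+".npz");m=vision.camera_model(nme)
    for lab,(p,d) in(("before",(z["p"],z["d"])),("now",vision.snapshot(nme))):
        P=pts(d,m);r=P[...,:2]-[.5033,.1237];s,t=r@u,r@w;Z=P[...,2]-.012;sl=s*c+Z*n;h=Z*c-s*n
        H,S,V=[cv2.cvtColor(p,cv2.COLOR_RGB2HSV)[...,i].astype(int) for i in range(3)]
        M=(d>0)&(abs(t)<.045)&(sl>.2)&(sl<.3)&(h>.01)&((H<5)|(H>175))&(S>150)
        out=[]
        for a in(.23,.24,.25,.26,.27): 
            q=h[M&(abs(sl-a)<.005)]; out.append((a,len(q),*(np.percentile(q,[50,95]).round(4) if len(q)>3 else [])))
        print(nme,lab,M.sum(),out)
E
```

```text
scene before 79 [(0.23, 30, np.float64(0.0449), np.float64(0.0476)), (0.24, 19, np.float64(0.0422), np.float64(0.0462)), (0.25, 28, np.float64(0.0462), np.float64(0.0475)), (0.26, 0), (0.27, 1)]
scene now 106 [(0.23, 34, np.float64(0.0451), np.float64(0.0481)), (0.24, 16, np.float64(0.042), np.float64(0.046)), (0.25, 45, np.float64(0.0459), np.float64(0.0471)), (0.26, 4, np.float64(0.0458), np.float64(0.047)), (0.27, 5, np.float64(0.0448), np.float64(0.0461))]
side before 198 [(0.23, 35, np.float64(0.0457), np.float64(0.0474)), (0.24, 22, np.float64(0.0423), np.float64(0.0443)), (0.25, 106, np.float64(0.0438), np.float64(0.0461)), (0.26, 17, np.float64(0.0457), np.float64(0.0468)), (0.27, 8, np.float64(0.0445), np.float64(0.0469))]
side now 160 [(0.23, 38, np.float64(0.0451), np.float64(0.0477)), (0.24, 17, np.float64(0.0424), np.float64(0.0439)), (0.25, 75, np.float64(0.0445), np.float64(0.0463)), (0.26, 13, np.float64(0.0454), np.float64(0.0469)), (0.27, 6, np.float64(0.0453), np.float64(0.0465))]
```

The catch is back at its free height with the wall uphill of it, so the cassette is caught. The robot is clear, so I'll hand in the job.

```bash
python3 -c "
from plant import ctrl
print(ctrl.close_job())"
```

```text
the job is handed in; nothing more can be done
None
```

The blue cassette is on the ramp, resting against the sprung stop with the red catch down behind its orange wall; the arm is clear, the push peaked at about 10.5 N, and I handed the job in at about 18 s.

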